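# Pop open the nozzle box on a miniature painter's bench

## Robot

A 7-joint arm with a two-finger parallel gripper is mounted at the origin on the work surface. World frame = base frame: x ahead of the robot, y to its left, z up, the work surface at z = 0. Lengths are in m, angles in rad, forces in N, time in s.
With the tool pointing down it reaches from about 0.4 to 0.85 m from the base axis. Payload 10.4 kg.
Tool frame: the origin (TCP) lies at the very end of the fingers, on their centre line; the grasp point (between the pads) lies 19 mm behind it (manip.pinch_z is the distance from the TCP to the grasp point, in m); z points along the fingers, y is the line along which they close (so a half turn about z gives the same grasp; the last joint's range is limited). The gripper opens to 85 mm and grips with 20 to 120 N. Pads are 22 mm wide; open, the fingers measure 114 mm over their backs; the gripper's body (76 mm by 85 mm) begins 54 mm behind the grasp point. The pads swing forward as they close: fully open they stand 13 mm farther back than shut.
Start: joints at [-1.161, 0.332, -0.065, 1.46, 0.022, 1.35, -0.088], TCP at [0.262, 0.567, 0.205] pointing down, gripper open.
Joint ranges: [-2.6, 2.6], [-0.5, 2.12], [-1.47, 1.34], [0.16, 2.42], [-1.27, 4.41], [0.06, 2.06], [-2.6, 2.6]. Speed limits (rad/s): [2.22, 2.22, 2.79, 2.79, 3.14, 3.14, 3.14].

## Interface

Orientations are given as a unit quaternion [x, y, z, w].
In Python, from workcell import manip gives the robot as it stands. The module is installed in compiled form; this text tells all that it offers.
- The arm moves only by the shell command python3 -m creep 'ROWS' [OPENING] [FORCE]. ROWS is a JSON object of lists of equal length, an entry for each row: "slide": the shift along the tool's x, y, z in m, a list of three; "twist": the turn about the tool's z in degrees. A call has 1 to 8 rows; each row shifts and turns the commanded pose from where the row before left it, along the tool's axes as they then stand; what a row does not reach is not made up. A row lasts 1/8 s, in which the tool goes at most 62.5 mm and 10.7 degrees, less where a joint would pass 70% of its speed; a pose out of reach is approached as far as the arm can. A call with a gripper value outside its range is refused whole. OPENING is the opening in per cent of the stroke, from 0 (shut) to 100 (fully open), set as the call begins (- or left out, the last holds). The fingers move at their own pace and stop on an object; FORCE is the grip in N (left out, the last holds). Time passes only in rows, so rows that do not move let the fingers close. It gives the time, the measured TCP pose, the force, the opening and the grip force at its end, in the units of the state.
- manip.get_obs(): the state, without advancing time (a new reading comes with each control period).
- manip.camera(name): name is "side" or "top" or "wrist"; returns (picture, depth): 384x512x3 uint8, blue, green, red; 384x512 float32, m along the optical axis (not along the pixel's ray), 0 where there is no reading.
- manip.camera_params(name): a dict with "intrinsics" (3x3 intrinsics, pixels), "R" (3x3) and "t" (3): a world point X has camera coordinates R X + t. Camera axes: x right, y down, z forward; pixel columns grow to the right and rows downward; lengths in m; the calibration is good to about 2 mm. A picture is of the moment at which its call begins: read the wrist's pose just before it. camera_params takes no time and is no camera call; for the wrist camera it gives the pose at the moment of the call.
- manip.hand_in(): hands the job in; it is judged then, once.
The state is a dict: "clock": time; "joint_pos": joint angles; "joint_velocities": joint speeds; "tau": joint torques, N m; "position": TCP position; "ee_rot": TCP orientation; "ft_force": force on the tool from outside, world axes, zero at the start; "torque": the same for the moment, N m; "grip_width": opening from 0.0 (shut) to 1.0 (fully open); "grasp_force": force on a finger pad.
Only numpy, scipy, OpenCV 4.12 (cv2) and the standard library are available. Lean on these libraries where they do the work, as an engineer would, in place of code of your own. Each camera call takes 0.05 s, during which the arm holds its last target. There are 200 camera calls.

## Task

Three spares boxes with spring lids stand on the painting bench; open the widest one by pressing the ribbed front edge of its lid right down once with a fingertip and letting it spring up. Take the hand away and watch for a second or two that the lid stays open by itself, without pressing it down again. Leave the two narrow boxes shut, and do not pick up or push aside the bottles, jars and tools.

Things in the scene. Friction and masses are not known exactly. Their poses are not given: they have to be found in the camera images.
- wide_box: the widest of three spares boxes, the one to open, 140 mm wide (y): grey plastic, fixed to the bench, 60 high, 110 deep (x); walls 4, front wall 50 high; origin: underside centre, +x from front (lid's free edge, towards the robot) to rear (hinge), z up. Black lid 98 (x) by 129, 5 thick, set between the side walls, top 62 above the bench when shut. The boxes swap places.
- wide_pad (a point): where to press the lid of wide_box: on top of it, mid-width, 14 mm from its free front edge, 84 from the hinge line, amid four low ribs; 62 above the bench when shut. Moves with the lid.
- wide_lid (a joint): lid angle, rad: 0 shut and latched; -0.075 pressed in to a firm stop (6.5 mm down at the pad); 0.75 fully open, free edge 130 mm above the bench. A press to the stop (the lid yields at 3 to 4 N) frees the latch; as the finger withdraws upward the sprung lid follows it and swings open. A press of less than half may not free it. A second full press would latch it shut again.
- wide_latch (a joint): latch slide hidden in wide_box, not to be touched, m: 0 latched; about 0.006 with the lid first pressed right down; within 0.004 of 0 once popped open; below -0.005 means the open lid was pushed back down onto the latch (a second press).
- left_box: narrow spares box, 80 mm wide: grey plastic, fixed to the bench, 60 high, 110 deep (x); walls 4, front wall 50 high; origin: underside centre, +x from front (lid's free edge, towards the robot) to rear (hinge), z up. Lid 98 by 69, same latch. To stay shut. Its name does not tell its place.
- left_lid (a joint): lid angle of left_box, as wide_lid; to stay at 0
- right_box: narrow spares box, same as left_box. To stay shut. Its name does not tell its place.
- right_lid (a joint): lid angle of right_box, as wide_lid; to stay at 0
- dropper: loose clear dropper bottle, 26 diameter, 80 tall, about 15 mm from the side wall of wide_box; origin: underside centre, z up
- jar_black: loose small paint jar, 34 diameter, 45 tall, black cap, beside left_box; origin: underside centre, z up
- jar_white: loose small paint jar, 34 diameter, 50 tall, white cap, beside right_box; origin: underside centre, z up
- water_jar: loose empty glass jar, 76 diameter, 95 tall, behind the boxes; origin: underside centre, z up
- palette: loose round aluminium mixing palette, 150 diameter, 11 high, to the robot's left; origin: underside centre, z up
- glue_bottle: loose white glue bottle, 48 diameter, 123 tall, behind the boxes; origin: underside centre, z up
- brush: loose paint brush lying along its x, 175 long, 10 thick, to the robot's right; origin: on the bench under the shaft

How it is judged:
By the outcome, as a careful person would: the job done as asked, in the order asked, and still so for the second after the job is handed in, with the robot touching nothing.
It also fails if it takes over 35 s, if anything falls off the work surface, if the arm or the gripper's body presses on something with over 40 N, if the wrist force passes 120 N, or if a joint passes its speed limit or range.

## Working session

There is one attempt and no reset: what is moved stays moved. The work goes in short steps, Python scripts to look and compute and a shell command to move; the robot and the scene stay as the last step left them, time stands still between calls to the robot, and variables do not carry over. Pictures are saved under pics/ and viewed, at most 10 in all, crops included, and the job is handed in when it is done.

```bash
mkdir -p pics; cat > h.py <<'E'
from workcell import manip
import numpy as np, cv2
def world(name,d,P,u,v):
    K,R,t=[np.array(P[k]) for k in("intrinsics","R","t")]
    z=d[v,u]; c=np.stack([(u-K[0,2])*z/K[0,0],(v-K[1,2])*z/K[1,1],z],-1)
    return (c-t.ravel())@R
E
python3 - <<'E'
from h import *
for n in("top","side"):
    P=manip.camera_params(n);im,d=manip.camera(n)
    cv2.imwrite(f"pics/{n}0.png",im);np.savez(f"{n}0.npz",d=d,**P)
o=manip.get_obs();print(o["clock"],o["position"],o["ee_rot"],o["ft_force"],o["grip_width"])
E
```

```text
0.1 [0.26198984 0.5670401  0.20400424] [ 2.14694875e-01  9.76680962e-01 -6.30258251e-04 -1.09623149e-04] [-0.91221488 -0.42864106 -0.75828032] 0.9996359132964634
```

View pics/top0.png

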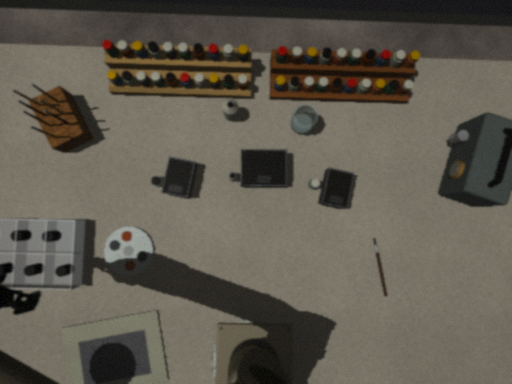

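The top view shows the wide box at about (264,168), a narrow box on each side at (180,177) and (337,187), and the dropper at (235,177). Next I'll measure the wide box.

```bash
python3 - <<'E'
from h import *
f=np.load("top0.npz");im=cv2.imread("pics/top0.png")
v,u=np.mgrid[100:230,140:370];p=world("top",f["d"],f,u.ravel(),v.ravel())
p=p.reshape(130,230,3)
m=((p[...,2]>.045)&(p[...,2]<.07)).astype(np.uint8)
n,l,s,c=cv2.connectedComponentsWithStats(m)
for i in range(1,n):
    if s[i,4]<60: continue
    q=p[l==i];r=cv2.minAreaRect((q[:,:2]*1000).astype(np.float32))
    print(s[i],c[i]+[140,100],r,np.median(q[:,2]), cv2.boxPoints(r).tolist())
print(f["R"],f["t"])
cv2.imwrite("pics/crop.png",cv2.resize(im[130:215,215:305],None,fx=6,fy=6,interpolation=cv2.INTER_CUBIC))
E
```

```text
[ 101   49   47   37 1652] [264.42372881 166.67857143] ((590.0072021484375, -16.364974975585938), (109.49512481689453, 138.9767608642578), 1.5079271793365479) 0.06067996945752322 [[533.4500122070312, 51.65864562988281], [537.1072387695312, -87.26998901367188], [646.5643920898438, -84.38859558105469], [642.9071655273438, 54.5400390625]]
[ 22  56  34  42 994] [178.2665996  176.59859155] ((554.4715576171875, 239.34417724609375), (81.43257904052734, 110.10302734375), 80.24832153320312) 0.060511094541563434 [[493.31903076171875, 208.54074096679688], [601.8311767578125, 189.89166259765625], [615.6240844726562, 270.1476135253906], [507.1119384765625, 288.79669189453125]]
[181  67  34  42 979] [337.83963228 187.54443309] ((533.4886474609375, -240.0200958251953), (81.03717803955078, 110.59944915771484), 78.48377990722656) 0.06051719033865169 [[471.2128601074219, -268.6826477050781], [579.5857543945312, -290.7633056640625], [595.764404296875, -211.3575439453125], [487.39154052734375, -189.27688598632812]]
[171  78   9   9  60] [315.31666667 182.33333333] ((549.2046508789062, -172.4225311279297), (24.553030014038086, 24.391399383544922), 1.6501826047897339) 0.04887203892798112 [[536.58203125, -160.58541870117188], [537.284423828125, -184.96670532226562], [561.8272705078125, -184.2596435546875], [561.1248779296875, -159.87835693359375]]
[[ 0.02266901 -0.99940137  0.02613456]
 [-0.99734926 -0.02441492 -0.06854468]
 [ 0.06914172 -0.02451144 -0.99730568]] [-0.01042857  0.51806347  1.10962074]
```

View pics/crop.png

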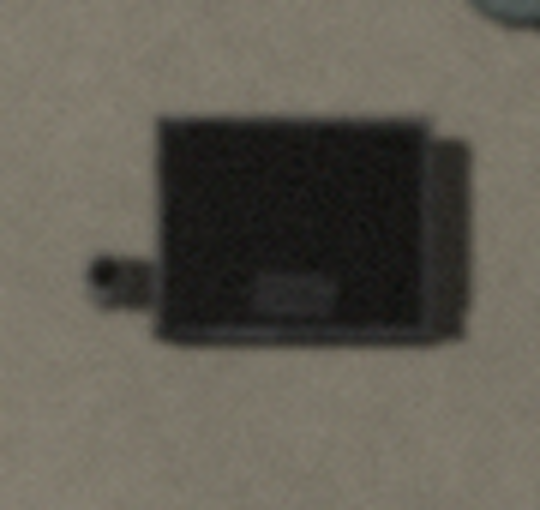

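View pics/side0.png

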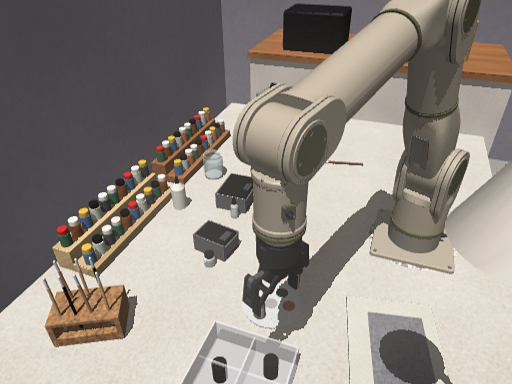

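The ribbed pad shows at crop (293,295), which is pixel (264,179) in the full image. The side view shows the boxes clear of the arm. I'll compute the pad position and start the hand across, closing the fingers.

```bash
python3 - <<'E'
from h import *
f=np.load("top0.npz")
print(world("top",f["d"],f,np.array([264,264,264,235]),np.array([179,180,185,177])))
E
python3 -m creep '{"slide":[[-0.048,-0.039,0],[-0.048,-0.039,0],[-0.048,-0.039,0],[-0.048,-0.039,0],[-0.048,-0.039,0],[-0.048,-0.039,0],[-0.048,-0.039,0],[-0.048,-0.039,0]],"twist":[0,0,0,0,0,0,0,0]}' 0 20
```

```text
[[ 0.55276793 -0.01644603  0.06381778]
 [ 0.54997378 -0.01659249  0.06188179]
 [ 0.53600569 -0.01739951  0.0505315 ]
 [ 0.5585868   0.07064855  0.04494412]]
clock: 1.1
position: [0.4803, 0.1212, 0.2047]
ee_rot: [0.215, 0.977, 0.0, -0.0]
ft_force: [1.1, 0.7, -0.5]
grip_width: -0.0
grasp_force: 0.0
```

```bash
python3 -m creep '{"slide":[[-0.041,-0.032,0],[-0.041,-0.032,0],[-0.041,-0.031,0],[0,0,0],[0,0,0],[0,0,0],[0,0,0]],"twist":[0,0,0,-8.8,-8.8,-8.7,0]}'
python3 - <<'E'
from h import *
P=manip.camera_params("wrist");im,d=manip.camera("wrist");cv2.imwrite("pics/w1.png",im)
np.savez("w1.npz",d=d,**P)
o=manip.get_obs();print(o["position"],o["ee_rot"],o["ft_force"])
E
```

```text
clock: 1.98
position: [0.5515, -0.0148, 0.2044]
ee_rot: [-0.013, 1.0, 0.0, -0.0]
ft_force: [-0.5, 0.6, 0.4]
grip_width: 0.0
grasp_force: 0.0
[ 0.55150756 -0.01476499  0.20445475] [-1.14093353e-02  9.99934885e-01  2.65303963e-05 -2.28311557e-04] [ 0.26944054  0.54790315 -0.65499347]
```

View pics/w1.png

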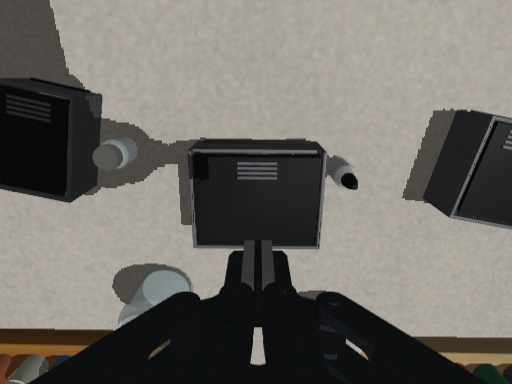

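The wrist view shows the ribs clearly, centred at (257,171), with the lid's front edge near row 152 and the rear near 248.

```bash
python3 - <<'E'
from h import *
f=np.load("w1.npz")
print(world("w",f["d"],f,np.array([257,257,257,240,345]),np.array([171,163,179,171,181])))
E
```

```text
[[ 0.55530532 -0.01519918  0.06127841]
 [ 0.54643737 -0.01541811  0.06341875]
 [ 0.56371089 -0.01498944  0.06146042]
 [ 0.5552429  -0.03229675  0.06302704]
 [ 0.56203273  0.07346539  0.06643746]]
```

```bash
python3 -m creep '{"slide":[[-0.0025,0,0.04],[0,0,0.04],[0,0,0.03],[0,0,0.014],[0,0,0],[0,0,0]],"twist":[0,0,0,0,0,0]}'
```

```text
clock: 2.78
position: [0.5551, -0.0146, 0.082]
ee_rot: [-0.013, 1.0, 0.0, 0.001]
ft_force: [-0.5, 0.3, 0.9]
grip_width: -0.001
grasp_force: 0.0
```

```bash
python3 -m creep '{"slide":[[0,0,0.008],[0,0,0.007],[0,0,0.003],[0,0,0.002],[0,0,0.002],[0,0,0.002],[0,0,0]],"twist":[0,0,0,0,0,0,0]}'
```

```text
clock: 3.65
position: [0.5541, -0.0146, 0.0566]
ee_rot: [-0.013, 1.0, 0.0, -0.0]
ft_force: [1.3, 0.1, -0.3]
grip_width: 0.002
grasp_force: 0.0
```

```bash
python3 -m creep '{"slide":[[0,0,0.001],[0,0,0]],"twist":[0,0]}'; python3 -m creep '{"slide":[[0,0,0.001],[0,0,0]],"twist":[0,0]}'
```

```text
clock: 3.9
position: [0.5542, -0.0146, 0.0557]
ee_rot: [-0.013, 1.0, 0.0, 0.0]
ft_force: [-0.6, -0.9, 0.1]
grip_width: -0.003
grasp_force: 0.0
clock: 4.15
position: [0.5541, -0.0146, 0.0546]
ee_rot: [-0.013, 1.0, 0.0, -0.0]
ft_force: [-0.4, -0.1, 0.4]
grip_width: 0.002
grasp_force: 0.0
```

No contact force yet, so I'll look before going deeper.

```bash
python3 - <<'E'
from h import *
im,d=manip.camera("side");P=manip.camera_params("side")
cv2.imwrite("pics/s2.png",cv2.resize(im[120:260,160:330],None,fx=4,fy=4,interpolation=cv2.INTER_CUBIC))
P=manip.camera_params("wrist");im,d=manip.camera("wrist");cv2.imwrite("pics/w2.png",im);np.savez("w2.npz",d=d,**P)
fs=[manip.get_obs()["ft_force"]]
for i in range(5): manip.camera("side"); fs.append(manip.get_obs()["ft_force"])
print(np.mean(fs,0),manip.get_obs()["position"])
E
```

```text
[ 0.03183049 -0.13971643  0.23107513] [ 0.55419859 -0.01459173  0.05472205]
```

View pics/w2.png

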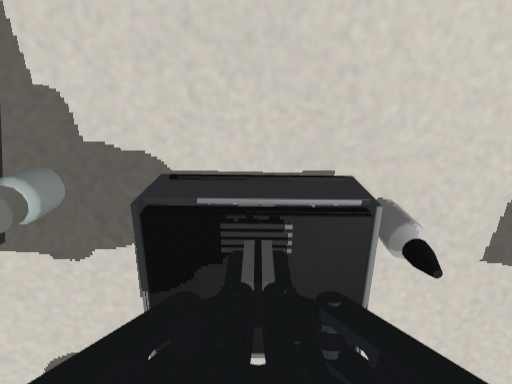

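View pics/s2.png

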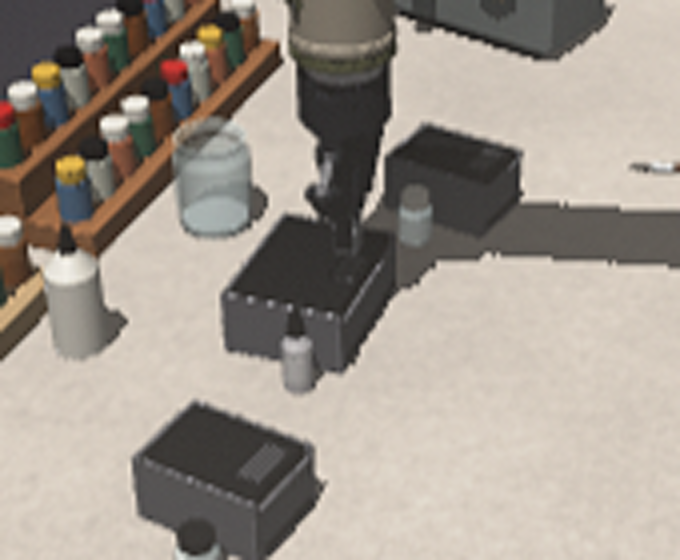

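The wrist view shows the fingertip ending at about (257,240), on or just above the ribs. I'll check the lid's height from depth.

```bash
python3 - <<'E'
from h import *
f=np.load("w2.npz")
for u,v in[(190,225),(190,250),(190,270),(165,225),(165,250),(165,275),(335,225),(335,250),(335,275),(257,244),(257,250),(257,260),(300,203),(139,205),(378,205)]:
    w=world("w",f["d"],f,*np.array([(u,v)]*1).T)[0]; print(u,v,w.round(4))
d=f["d"]
for v in range(200,262,3): print(v,world("w",d,f,np.array([252,215,257]),np.array([v]*3)).round(4)[:,[0,2]].ravel())
E
```

```text
190 225 [ 0.5476 -0.0525  0.0618]
190 250 [ 0.5631 -0.053   0.0622]
190 270 [ 0.5762 -0.0535  0.0626]
165 225 [ 0.548  -0.0664  0.0617]
165 250 [ 0.5641 -0.0676  0.0611]
165 275 [ 0.5809 -0.0688  0.0611]
335 225 [0.5451 0.028  0.0626]
335 250 [0.5608 0.0297 0.0624]
335 275 [0.5778 0.0316 0.062 ]
257 244 [ 0.5432 -0.0153  0.0896]
257 250 [ 0.543  -0.0153  0.0956]
257 260 [ 0.5441 -0.0152  0.1023]
300 203 [0.5378 0.0097 0.0492]
139 205 [ 0.5384 -0.0816  0.0567]
378 205 [0.5342 0.0517 0.0585]
200 [0.5367 0.049  0.5371 0.0494 0.5361 0.0504]
203 [0.5387 0.0489 0.5386 0.0503 0.5384 0.0492]
206 [0.54   0.0503 0.5406 0.0503 0.5401 0.0497]
209 [0.5399 0.055  0.5403 0.0553 0.5402 0.054 ]
212 [0.5401 0.0588 0.5405 0.0593 0.5402 0.0584]
215 [0.5405 0.062  0.5409 0.0623 0.5408 0.0612]
218 [0.5422 0.0624 0.5429 0.062  0.5424 0.0618]
221 [0.5446 0.0611 0.5447 0.062  0.5439 0.0624]
224 [0.5452 0.0636 0.5466 0.0618 0.5454 0.0631]
227 [0.5473 0.063  0.5481 0.0625 0.5477 0.0622]
230 [0.5498 0.0618 0.5504 0.0616 0.5496 0.062 ]
233 [0.551  0.063  0.5523 0.0615 0.5506 0.0637]
236 [0.5535 0.0618 0.5541 0.0617 0.553  0.0627]
239 [0.5554 0.0619 0.5557 0.0623 0.5553 0.0619]
242 [0.543  0.0882 0.5581 0.0613 0.5433 0.0876]
245 [0.5432 0.0906 0.5592 0.0628 0.5436 0.0899]
248 [0.5429 0.0939 0.5617 0.0618 0.5433 0.0931]
251 [0.5434 0.0959 0.5634 0.0622 0.5429 0.0967]
254 [0.5435 0.0982 0.5653 0.0623 0.5428 0.0993]
257 [0.5429 0.1018 0.5671 0.0625 0.5436 0.1005]
260 [0.5435 0.1032 0.5703 0.0606 0.5441 0.1023]
```

The lid is still at 62 mm. The visible finger ends at about z≈0.087, so there is still about 25 mm of air below it, more than the reported TCP suggests. I'll go down slowly and watch the force.

```bash
python3 -m creep '{"slide":[[0,0,0.005],[0,0,0.005],[0,0,0.003],[0,0,0]],"twist":[0,0,0,0]}'; python3 - <<'E'
from h import *
P=manip.camera_params("wrist");im,d=manip.camera("wrist")
for v in range(225,300,5): print(v,world("w",d,P,np.array([215,257]),np.array([v]*2)).round(4)[:,[0,2]].ravel())
P=manip.camera_params("side");im,d=manip.camera("side")
v,u=np.mgrid[100:260,150:330];w=world("s",d,P,u.ravel(),v.ravel()).reshape(160,180,3)
m=(abs(w[...,1]+.015)<.02)&(abs(w[...,0]-.555)<.02)&(w[...,2]>.066)
print("side finger lowest:",np.sort(w[m][:,2])[:8].round(4), manip.get_obs()["ft_force"])
E
```

```text
clock: 5.0
position: [0.554, -0.0147, 0.0413]
ee_rot: [-0.013, 1.0, -0.0, -0.0]
ft_force: [0.1, -0.2, -1.6]
grip_width: -0.001
grasp_force: 0.0
225 [0.5412 0.0605 0.5404 0.061 ]
230 [0.543  0.0626 0.543  0.0616]
235 [0.546  0.0624 0.545  0.0633]
240 [0.549  0.0622 0.5432 0.072 ]
245 [0.5525 0.0612 0.543  0.0773]
250 [0.5549 0.0621 0.5437 0.0806]
255 [0.5584 0.0612 0.5432 0.0859]
260 [0.5612 0.0616 0.5436 0.0894]
265 [0.5642 0.0617 0.5432 0.0939]
270 [0.567  0.0623 0.5428 0.0982]
275 [0.5705 0.0616 0.5433 0.101 ]
280 [0.5738 0.0615 0.5422 0.1059]
285 [0.5761 0.0628 0.5448 0.1054]
290 [0.5803 0.0615 0.5474 0.1051]
295 [0.5478 0.1081 0.55   0.1047]
side finger lowest: [0.0661 0.0662 0.0662 0.0663 0.0664 0.0665 0.0665 0.0665] [ 0.86447731  0.17193227 -0.76439663]
```

The visible tip is now near z≈0.072, so the tip sits about 31 mm above the reported TCP, leaving about 10 mm to the lid.

```bash
python3 -m creep '{"slide":[[0,0,0.004],[0,0,0.004],[0,0,0.002],[0,0,0.002],[0,0,0.001],[0,0,0]],"twist":[0,0,0,0,0,0]}';  python3 -m creep '{"slide":[[0,0,0.0015],[0,0,0]],"twist":[0,0]}'
```

```text
clock: 5.85
position: [0.5544, -0.0146, 0.0295]
ee_rot: [-0.013, 1.0, 0.0, 0.0]
ft_force: [-5.0, 0.7, 12.2]
grip_width: 0.0
grasp_force: 6.1
clock: 6.1
position: [0.5545, -0.0146, 0.0291]
ee_rot: [-0.013, 1.0, 0.001, 0.0]
ft_force: [-11.0, 1.0, 26.2]
grip_width: -0.0
grasp_force: 13.2
```

Force has risen to 26 N with almost no further travel, so the lid is on its stop. Withdrawing straight up.

```bash
python3 -m creep '{"slide":[[0,0,-0.01],[0,0,-0.02],[0,0,-0.03],[0,0,-0.04],[0,0,-0.05],[0,0,-0.05],[0,0,0],[0,0,0]],"twist":[0,0,0,0,0,0,0,0]}'
python3 - <<'E'
from h import *
im,d=manip.camera("side")
cv2.imwrite("pics/s3.png",cv2.resize(im[120:260,160:330],None,fx=4,fy=4,interpolation=cv2.INTER_CUBIC))
E
```

```text
clock: 7.1
position: [0.5539, -0.0146, 0.2265]
ee_rot: [-0.013, 1.0, 0.0, -0.0]
ft_force: [0.3, 0.7, -0.6]
grip_width: -0.008
grasp_force: 0.0
```

View pics/s3.png

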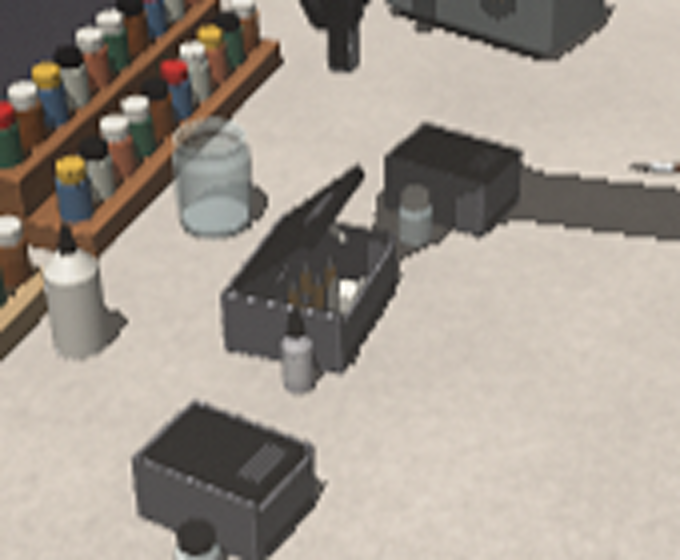

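The lid of the wide box stands open, with its free edge at crop (360,170). Both narrow boxes are shut and the dropper is upright. I'll back the hand away toward the robot, then watch.

```bash
python3 -m creep '{"slide":[[0.03,0,-0.02],[0.04,0,-0.02],[0.03,0,0],[0,0,0],[0,0,0],[0,0,0],[0,0,0],[0,0,0]],"twist":[0,0,0,0,0,0,0,0]}'; python3 -m creep '{"slide":[[0,0,0],[0,0,0],[0,0,0],[0,0,0],[0,0,0],[0,0,0],[0,0,0],[0,0,0]],"twist":[0,0,0,0,0,0,0,0]}'
python3 - <<'E'
from h import *
im,d=manip.camera("side")
cv2.imwrite("pics/s4.png",cv2.resize(im[120:260,160:330],None,fx=4,fy=4,interpolation=cv2.INTER_CUBIC))
E
```

```text
clock: 8.15
position: [0.4544, -0.0173, 0.267]
ee_rot: [-0.013, 1.0, -0.0, -0.0]
ft_force: [0.4, 0.4, 0.3]
grip_width: 0.005
grasp_force: 0.0
clock: 9.15
position: [0.4542, -0.0173, 0.2672]
ee_rot: [-0.013, 1.0, 0.0, -0.0]
ft_force: [-0.1, -0.9, -0.1]
grip_width: -0.003
grasp_force: 0.0
```

View pics/s4.png

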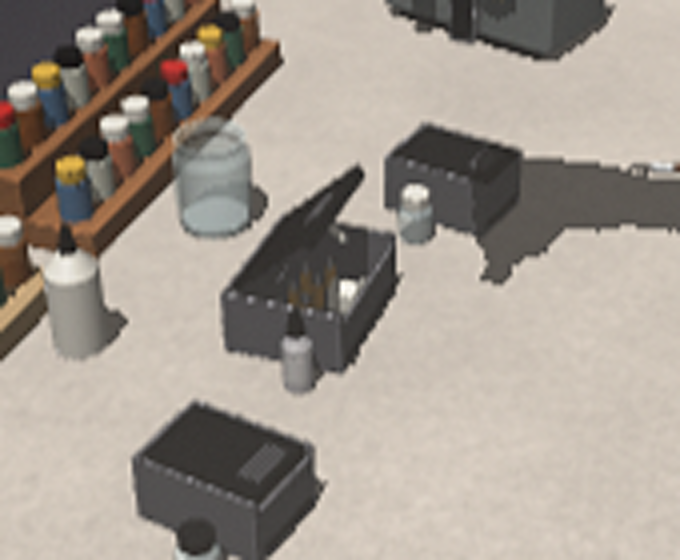

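Two seconds later the lid is still open at (360,170), and nothing else has moved.

```bash
python3 -c "from workcell import manip; print(manip.hand_in())"
```

```text
the job is handed in; nothing more can be done
None
```

The wide box's lid was pressed down once, sprang open and was still open two seconds later with the hand clear; both narrow boxes stayed shut, the side-camera pictures show nothing else moved, and the job is handed in.

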